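Snap the retaining clip onto the load pin of a compression fixture

TASK

Pick up the blue-handled fork pusher from the black tool mat and use its fork to push the yellow split clip along its channel onto the groove of the steel pin, until it snaps fully home round the pin. Then lay the fork pusher back down on the tool mat. Do not touch the clip with the gripper or the arm, only with the fork pusher.

Things in the scene. Friction and masses are not known exactly. Their poses are not given: they have to be found in the camera images.
- fork_grip (a point): Fork pusher, 0.16 kg, loose on the mat beside a green scraper and a red screwdriver (85 mm apart, order varies). Blue box handle 22 wide, 32 mm high, then steel shank and two-pronged fork in line. Point: on the axis, half-way up, at the balance point; the handle runs 75 mm behind to 35 mm ahead of it. x = to the fork, z = up. Blunt prong tips 120 mm ahead; fork 28 mm wide, 12 high.
- clip_center (a point): Yellow U clip, loose in the channel on the fixture, 40 to 58 mm before the pin, 48 wide, 42 mm long. Point: centre of the space the pin fills, 7 mm above the deck it lies on. x = to its open side, facing the pin. Flat back face to push: 26 mm behind the point, 48 mm wide, deck to 26 mm above it. Sprung jaws spread over the pin at 5 to 12 N, then snap shut; it stops 2 mm further on.
- pin_groove (a point): Groove (18 mm dia.) of the upright steel pin on the fixed fixture. Point: on the pin axis, 67 mm above the table, 7 mm above the grey deck; the clip's point is here when home. x = push direction, z = up. Pin head 28 mm dia., top 35 mm above deck. Channel along x, 56 mm wide, between dark rails 9 mm high. Before the pin, the 72 mm wide deck ends at 92 mm, its 20 mm high base plate at 110 mm.
- mat_center (a point): Black rubber tool mat, fixed, 290 (x) x 270 (y) x 4 mm high, in front of the robot to its left. Point: centre of its top face; z = up.
Mind the look-alikes: they are no part of the job. What is meant by the part that bears fork_grip is not purple, and is the larger of those in its own colour.

How it is judged:
By the outcome, as a careful person would: the job done as asked, in the order asked, and still so for the second after the job is handed in, with the robot touching nothing.
It also fails if it takes over 48 s, if anything falls off the work surface, if the arm or the gripper's body presses on something with over 40 N, if the wrist force passes 120 N, or if a joint passes its speed limit or range.

ROBOT

A 7-joint arm with a two-finger parallel gripper is mounted at the origin on the work surface. World frame = base frame: x ahead of the robot, y to its left, z up, the work surface at z = 0. Lengths are in m, angles in rad, forces in N, time in s.
With the tool pointing down it reaches from about 0.4 to 0.925 m from the base axis. Payload 5.6 kg.
Tool frame: the origin (TCP) lies on the centre line of the jaws, within the pads' length; the fingertips stand 11 mm ahead of it and the grasp point (between the pads) lies 8 mm behind it (ctrl.tip_reach is the distance from the TCP to the fingertips, in m); z points along the fingers, y is the line along which they close (so a half turn about z gives the same grasp; the last joint's range is limited). The gripper opens to 85 mm and grips with 20 to 120 N. Pads are 22 mm wide; open, the fingers measure 114 mm over their backs; the gripper's body (76 mm by 85 mm) begins 54 mm behind the grasp point. The pads swing forward as they close: fully open they stand 13 mm farther back than shut.
Start: joints at [-1.289, 0.468, -0.012, 1.603, 0.006, 1.071, -0.056], TCP at [0.207, 0.616, 0.242] pointing down, gripper open.
Joint ranges: [-2.53, 2.53], [-0.31, 2.02], [-1.57, 1.55], [0.28, 2.44], [-1.29, 4.43], [0.15, 1.84], [-2.92, 2.92]. Speed limits (rad/s): [2.57, 2.57, 3.14, 3.14, 3.14, 3.14, 3.14].

INTERFACE

Orientations are given as a unit quaternion [w, x, y, z].
In Python, from workcell import ctrl gives the robot as it stands.
- The arm moves only by the shell command python3 -m crank 'ROWS' [FORCE]. ROWS is JSON, a list of rows, each a list of 7 numbers: the shift along the tool's x, y, z in cm, then the turn, a rotation vector about the tool's x, y, z in rad, then the closure, from 0 (fully open) to 1 (shut). A call has 1 to 20 rows; each row is the pose to reach, as a shift and turn from the pose commanded when the call began, along the tool's axes at that moment; what a row does not reach only later rows make up. A row lasts 1/12 s, in which the tool goes at most 41.7 mm and 7.16 degrees, less where a joint would pass 70% of its speed; a pose out of reach is approached as far as the arm can. A call with a gripper value outside its range is refused whole. The fingers move at their own pace and stop on an object; FORCE is the grip in N (left out, the last holds). Time passes only in rows, so rows that repeat a pose let the fingers close. It gives the time, the measured TCP pose, the force, the opening and the grip force at its end, in the units of the state.
- ctrl.get_state(): the state, without advancing time (a new reading comes with each control period).
- ctrl.get_image(name): name is "scene" or "top"; returns a dict with "pixels" (420x560x3 uint8, red, green, blue), "camera_matrix" (3x3 intrinsics, pixels), "position" and "orientation" of the camera in the world. Camera axes: x right, y down, z forward; pixel columns grow to the right and rows downward; lengths in m; the calibration is good to about 2 mm. A picture is of the moment at which its call begins. There is no depth.
- ctrl.job_done(): hands the job in; it is judged then, once.
The state is a dict: "time_s": time; "joints": joint angles; "dq": joint speeds; "joint_efforts": joint torques, N m; "tool_pos": TCP position; "tcp_rot": TCP orientation; "wrist_force": force on the tool from outside, world axes, zero at the start; "moment": the same for the moment, N m; "grip_width": finger opening in m; "grasp_force": force on a finger pad.
Only numpy, scipy, OpenCV 4.12 (cv2) and the standard library are available. Lean on these libraries where they do the work, as an engineer would, in place of code of your own. Each camera call takes 0.05 s, during which the arm holds its last target. There are 200 camera calls.

## Working session

There is one attempt and no reset: what is moved stays moved. The work goes in short steps, Python scripts to look and compute and a shell command to move; the robot and the scene stay as the last step left them, time stands still between calls to the robot, and variables do not carry over. Pictures are saved under pics/ and viewed, at most 13 in all, crops included, and the job is handed in when it is done.

```bash
mkdir -p pics; ls
cat > h.py <<'E'
import numpy as np, cv2
from workcell import ctrl
from scipy.spatial.transform import Rotation as R
def snap(name,fn):
    im=ctrl.get_image(name); cv2.imwrite('pics/'+fn+'.png',im['pixels'][:,:,::-1]); 
    np.savez('pics/'+fn+'.npz',**{k:np.array(v) for k,v in im.items()}); return im
def load(fn): return dict(np.load('pics/'+fn+'.npz'))
def cam(im):
    q=np.array(im['orientation']); return np.array(im['camera_matrix']),np.array(im['position']),R.from_quat(q[[1,2,3,0]]).as_matrix()
def ray(im,uv,z):
    K,p,M=cam(im); d=M@np.linalg.solve(K,[uv[0],uv[1],1]); return p+d*(z-p[2])/d[2]
def proj(im,P):
    K,p,M=cam(im); c=K@(M.T@(np.array(P)-p)); return c[:2]/c[2]
def crop(fn,u0,v0,w,h,s,out):
    a=cv2.imread('pics/'+fn+'.png')[v0:v0+h,u0:u0+w]; cv2.imwrite('pics/'+out+'.png',cv2.resize(a,None,fx=s,fy=s,interpolation=cv2.INTER_CUBIC))
E
python3 - <<'E'
from h import *
np.set_printoptions(precision=4,suppress=True)
for n in('top','scene'):
    im=snap(n,n+'0'); K,p,M=cam(im); print(n,K.ravel(),p,M.ravel())
a=np.vstack([cv2.imread('pics/top0.png')]);
s=ctrl.get_state(); print(s)
E
```

```text
pics
top [442.5315   0.     273.9475   0.     442.5315 208.1817   0.       0.
   1.    ] [0.3386 0.173  1.0845] [-0.028  -0.9864  0.1622 -0.9996  0.027  -0.0084  0.0039 -0.1624 -0.9867]
scene [425.5421   0.     275.2961   0.     425.5421 208.1834   0.       0.
   1.    ] [1.1215 0.4519 0.8619] [-0.3754  0.6968 -0.6111  0.9267  0.2715 -0.2597 -0.015  -0.6639 -0.7477]
{'time_s': 0.1, 'joints': array([-1.289 ,  0.4683, -0.0116,  1.6035,  0.006 ,  1.0714, -0.0563]), 'dq': array([-0.0012, -0.0011, -0.0008, -0.0029,  0.0015,  0.001 ,  0.0003]), 'joint_efforts': array([  0.0011, -53.3527,   0.0215, -25.1967,   0.0115,   0.0044,
         0.    ]), 'tool_pos': array([0.2074, 0.6155, 0.2414]), 'tcp_rot': array([-0.0001,  0.1617,  0.9868, -0.0008]), 'wrist_force': array([-0.0915, -0.1547, -0.2979]), 'moment': array([-0.0172, -0.011 ,  0.0471]), 'grasp_force': 0.0, 'grip_width': 0.0850104906518894}
```

View pics/top0.png

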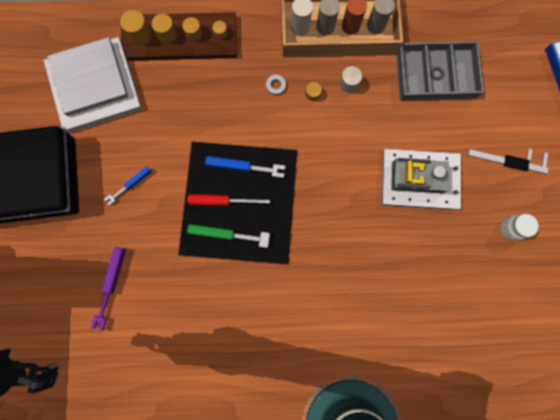

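View pics/scene0.png

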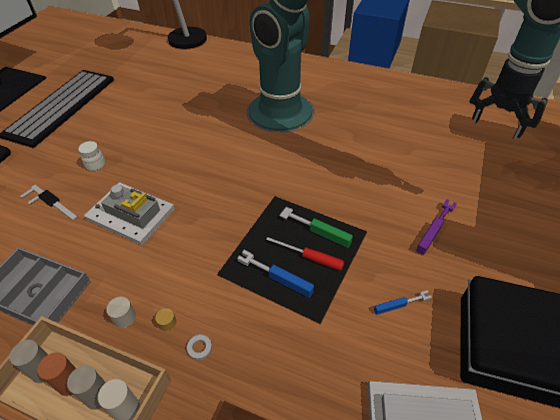

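Candidates in the top picture are the blue fork on the mat (245,166), a small blue fork off the mat (128,186), and a purple fork (108,290). The mat one fits: it is blue, the larger of the two blue ones, and lies beside the scraper and screwdriver. I'll confirm it and the fixture in enlarged crops.

Run:
```python
from h import *
crop('top0',95,135,210,140,3.8,'c1'); crop('top0',372,140,100,75,8,'c2')
```

```text
(no output)
```

View pics/c1.png

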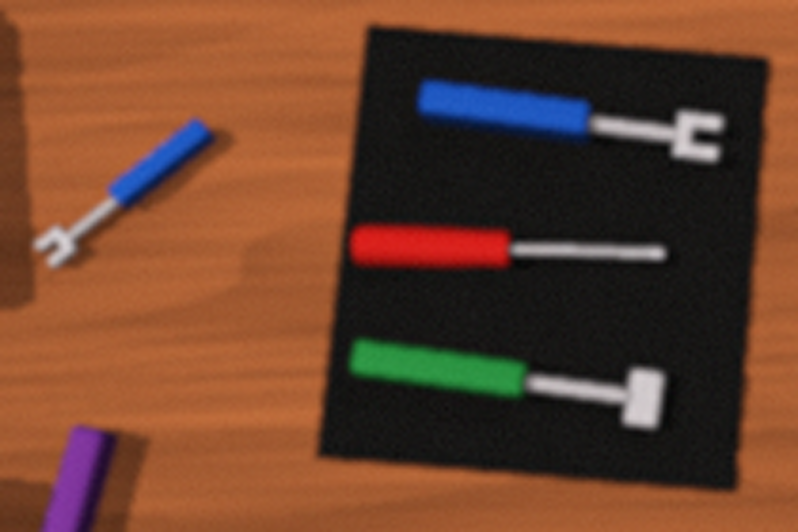

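View pics/c2.png

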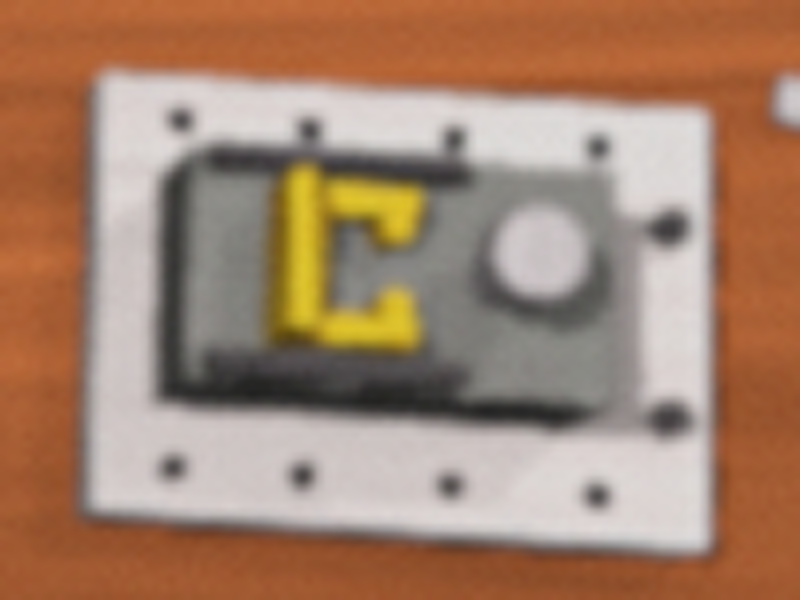

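The crops confirm that the fork pusher is the blue tool at the top of the mat, with its fork pointing right. In the fixture crop the pin head is at (541,252), and the clip lies to its left with its open side facing the pin.

Run:
```python
from h import *
np.set_printoptions(precision=4,suppress=True)
im=load('top0')
A=lambda c:((c[0]+.5)/3.8-.5+95,(c[1]+.5)/3.8-.5+135)
B=lambda c:((c[0]+.5)/8-.5+372,(c[1]+.5)/8-.5+140)
for n,f,c,z in [('hrear',A,(421,97),.036),('hfront',A,(590,114),.036),('tip1',A,(723,123),.026),('tip2',A,(719,158),.026),('fb1',A,(678,112),.026),('fb2',A,(673,155),.026),
 ('m1',A,(368,28),.004),('m2',A,(768,62),.004),('m3',A,(735,488),.004),('m4',A,(320,457),.004),
 ('pin',B,(541,252),.095),('p1',B,(97,72),.02),('p2',B,(712,108),.02),('p3',B,(710,552),.02),('p4',B,(85,515),.02),
 ('cl1',B,(288,165),.086),('cl2',B,(276,328),.086),('deckTL',B,(180,165),.06)]:
    print(n,ray(im,f(c),z))
# color segmentation of blue top
a=im['pixels'].astype(int)
m=(a[...,2]>a[...,0]+60)&(a[...,2]>110)
m[:, :180]=0; m[:,300:]=0; m[:130]=0
v,u=np.nonzero(m); P=np.array([ray(im,(x,y),.036)[:2] for x,y in zip(u,v)]); c=P.mean(0); U,S,V=np.linalg.svd(P-c); t=(P-c)@V[0]; n=(P-c)@V[1];print('blue',c,V[0],t.min(),t.max(),n.min(),n.max(),len(u))
sc=load('scene0')
for P in ([.5646,.2,.036],): print(proj(sc,P))
```

```text
hrear [0.6345 0.3281 0.036 ]
hfront [0.6203 0.2197 0.036 ]
tip1 [0.6146 0.1341 0.026 ]
tip2 [0.5914 0.1375 0.026 ]
fb1 [0.6227 0.1631 0.026 ]
fb2 [0.5942 0.1671 0.026 ]
m1 [0.6919 0.368  0.004 ]
m2 [0.6613 0.1021 0.004 ]
m3 [0.3805 0.1334 0.004 ]
m4 [0.4076 0.398  0.004 ]
pin [ 0.5774 -0.218   0.095 ]
p1 [ 0.6569 -0.1141  0.02  ]
p2 [ 0.6401 -0.3051  0.02  ]
p3 [ 0.5002 -0.2909  0.02  ]
p4 [ 0.5169 -0.1008  0.02  ]
cl1 [ 0.6076 -0.1501  0.086 ]
cl2 [ 0.5591 -0.1428  0.086 ]
deckTL [ 0.6155 -0.1262  0.06  ]
blue [0.6266 0.275 ] [-0.1622 -0.9868] -0.05477151210589941 0.054615050325500424 -0.011075593745788934 0.011172127407989773 394
[270.3119 246.3694]
```

```bash
cat >> h.py <<'E'
def row(pos,heading,pitch=0):
    """shift cm & rotvec in tool axes to reach pos with tool x = -heading (deg, world), tool z down"""
    s=ctrl.get_state(); q=np.array(s['tcp_rot']); M=R.from_quat(q[[1,2,3,0]])
    h=np.deg2rad(heading); x=-np.array([np.cos(h),np.sin(h),0]); z=np.array([0,0,-1.]); T=R.from_matrix(np.c_[x,np.cross(z,x),z])
    print('t',s['time_s'],'row',np.round(M.inv().apply(np.array(pos)-s['tool_pos'])*100,2),np.round((M.inv()*T).as_rotvec(),4))
E
python3 - <<'E'
from h import *
print(ctrl.tip_reach)
row([.6234,.2548,.12],np.rad2deg(np.arctan2(-.987,-.162)))
E
```

```text
0.011
t 0.1 row [-50.94 -20.88  12.18] [-1.3000e-03  1.3000e-03  1.4086e+00]
```

```bash
R='x'; python3 -m crank '[[-50.94,-20.88,6,0,0,1.4086,0],[-50.94,-20.88,6,0,0,1.4086,0],[-50.94,-20.88,6,0,0,1.4086,0],[-50.94,-20.88,6,0,0,1.4086,0],[-50.94,-20.88,6,0,0,1.4086,0],[-50.94,-20.88,6,0,0,1.4086,0],[-50.94,-20.88,6,0,0,1.4086,0],[-50.94,-20.88,6,0,0,1.4086,0],[-50.94,-20.88,6,0,0,1.4086,0],[-50.94,-20.88,6,0,0,1.4086,0],[-50.94,-20.88,6,0,0,1.4086,0],[-50.94,-20.88,6,0,0,1.4086,0],[-50.94,-20.88,6,0,0,1.4086,0],[-50.94,-20.88,6,0,0,1.4086,0],[-50.94,-20.88,6,0,0,1.4086,0],[-50.94,-20.88,6,0,0,1.4086,0],[-50.94,-20.88,6,0,0,1.4086,0],[-50.94,-20.88,6,0,0,1.4086,0],[-50.94,-20.88,6,0,0,1.4086,0],[-50.94,-20.88,6,0,0,1.4086,0]]' 80
python3 - <<'E'
from h import *
row([.6234,.2548,.020],np.rad2deg(np.arctan2(-.987,-.162)))
E
```

```text
time_s: 1.77
tool_pos: [0.6228, 0.257, 0.1826]
tcp_rot: [-0.0, 0.762, 0.648, 0.0]
wrist_force: [-0.2, 0.1, 0.2]
grip_width: 0.0847
grasp_force: 0.0
t 1.7667 row [-0.22  0.09 16.26] [-0.0001 -0.0007  0.0022]
```

```bash
python3 -m crank '[[-0.2,0.1,4,0,0,0,0],[-0.2,0.1,8,0,0,0,0],[-0.2,0.1,12,0,0,0,0],[-0.2,0.1,14,0,0,0,0],[-0.2,0.1,15,0,0,0,0],[-0.2,0.1,15.8,0,0,0,0],[-0.2,0.1,16.2,0,0,0,0],[-0.2,0.1,16.2,0,0,0,0],[-0.2,0.1,16.2,0,0,0,0.3],[-0.2,0.1,16.2,0,0,0,0.5],[-0.2,0.1,16.2,0,0,0,0.6],[-0.2,0.1,16.2,0,0,0,0.7],[-0.2,0.1,16.2,0,0,0,0.8],[-0.2,0.1,16.2,0,0,0,0.9],[-0.2,0.1,16.2,0,0,0,1],[-0.2,0.1,16.2,0,0,0,1],[-0.2,0.1,16.2,0,0,0,1],[-0.2,0.1,16.2,0,0,0,1]]' 80
```

```text
time_s: 3.27
tool_pos: [0.6248, 0.2536, 0.0211]
tcp_rot: [0.0, 0.762, 0.647, 0.001]
wrist_force: [-0.0, -0.3, 6.0]
grip_width: 0.0204
grasp_force: 79.9
```

```bash
python3 -m crank '[[0,0,-1,0,0,0,1],[0,0,-3,0,0,0,1],[0,0,-6,0,0,0,1],[0,0,-9,0,0,0,1],[0,0,-10,0,0,0,1],[0,0,-10,0,0,0,1],[0,0,-10,0,0,0,1]]' 80
python3 - <<'E'
from h import *
snap('top','top1'); snap('scene','scene1')
a=cv2.imread('pics/top1.png')[110:210,160:310]; b=cv2.imread('pics/scene1.png')[150:310,190:350]
f=lambda x:cv2.resize(x,(400,int(x.shape[0]*400/x.shape[1])),interpolation=cv2.INTER_CUBIC)
a,b=f(a),f(b); o=np.zeros((400,800,3),np.uint8); o[:a.shape[0],:400]=a; o[:b.shape[0],400:]=b; cv2.imwrite('pics/v1.png',o)
E
```

```text
time_s: 3.85
tool_pos: [0.6237, 0.2535, 0.1199]
tcp_rot: [-0.0, 0.762, 0.647, -0.0]
wrist_force: [-0.6, 0.1, -2.3]
grip_width: 0.0205
grasp_force: 79.0
```

View pics/v1.png

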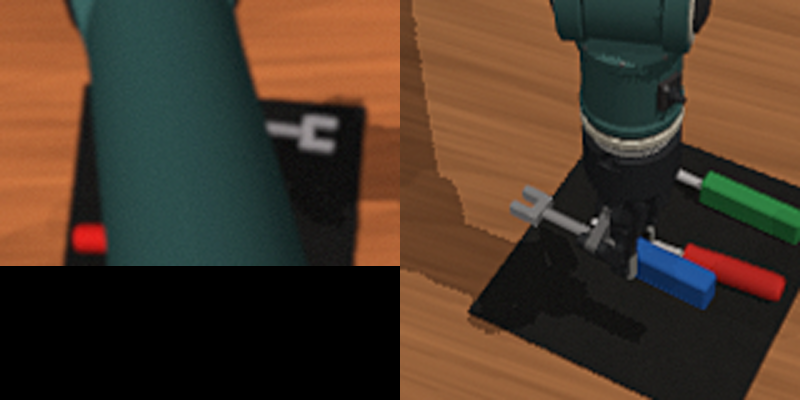

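The pusher is lifted and held. The prong tips are at crop pixels (338,119) and (335,152) in the top view, and at about (530,188) and (512,208) in the scene view.

Run:
```python
from h import *
np.set_printoptions(precision=4,suppress=True)
im=load('top1'); sc=load('scene1'); s=ctrl.get_state(); t=s['tool_pos']; print(t)
T=[ray(im,((u+.5)/(8/3)-.5+160,(v+.5)/(8/3)-.5+110),.125) for u,v in((338,119),(335,152))]
m=np.mean(T,0); print(T,m,m-t,np.linalg.norm((m-t)[:2]),np.rad2deg(np.arctan2(*(m-t)[1::-1])))
# scene: predicted crop px of tips for several z
for z in(.115,.125,.135): print(z,[ (proj(sc,[*p[:2],z])-[190,150])*2.5 for p in T])
tf=lambda P:(P-[0,0])
```

```text
[0.6227 0.2531 0.1181]
[array([0.618 , 0.1334, 0.125 ]), array([0.5895, 0.1368, 0.125 ])] [0.6037 0.1351 0.125 ] [-0.019  -0.118   0.0069] 0.11948979925106147 -99.1423573045408
0.115 [array([106.7763, 211.025 ]), array([123.8982, 189.0606])]
0.125 [array([105.7611, 204.0434]), array([123.0341, 182.028 ])]
0.135 [array([104.7296, 196.95  ]), array([122.1564, 174.8847])]
```

Run:
```python
from h import *
row([.5967,.0006,.12],-95.03)
```

```text
t 3.95 row [-25.34   1.52  -0.14] [-0.0032  0.0018 -0.0747]
```

```bash
python3 -m crank '[[-2,0.1,0,0,0,-0.01,1],[-5,0.3,0,0,0,-0.02,1],[-8.5,0.5,0,0,0,-0.03,1],[-12,0.7,0,0,0,-0.04,1],[-15.5,0.9,0,0,0,-0.05,1],[-19,1.1,0,0,0,-0.06,1],[-22,1.3,0,0,0,-0.07,1],[-24,1.4,0,0,0,-0.0747,1],[-25,1.5,0,0,0,-0.0747,1],[-25.3,1.5,0,0,0,-0.0747,1],[-25.3,1.5,0,0,0,-0.0747,1],[-25.3,1.5,0,0,0,-0.0747,1],[-25.3,1.5,0,0,0,-0.0747,1]]' 80
python3 - <<'E'
from h import *
row([.5967,.0006,.071],-95.03)
E
```

```text
time_s: 5.03
tool_pos: [0.5981, 0.0037, 0.1198]
tcp_rot: [-0.001, 0.736, 0.676, 0.0]
wrist_force: [0.1, 0.7, -1.7]
grip_width: 0.0207
grasp_force: 79.0
t 5.0333 row [-0.33 -0.11  4.88] [-0.0006 -0.0009  0.0028]
```

```bash
python3 -m crank '[[0,-0.1,1,0,0,0,1],[0,-0.1,3,0,0,0,1],[0,-0.1,4.5,0,0,0,1],[0,-0.1,4.8,0,0,0,1],[0,-0.1,4.8,0,0,0,1],[0,-0.1,4.8,0,0,0,1]]' 80
python3 - <<'E'
from h import *
np.set_printoptions(precision=4,suppress=True)
print(ctrl.get_state()['tool_pos'])
snap('top','top2'); snap('scene','scene2')
a=cv2.imread('pics/top2.png')[145:220,330:480]; b=cv2.imread('pics/scene2.png')[160:260,80:280]
a=cv2.resize(a,(800,400),interpolation=cv2.INTER_CUBIC); b=cv2.resize(b,(800,400),interpolation=cv2.INTER_CUBIC)
cv2.imwrite('pics/v2a.png',a);cv2.imwrite('pics/v2b.png',b)
E
```

```text
time_s: 5.53
tool_pos: [0.5973, 0.0019, 0.0723]
tcp_rot: [0.0, 0.737, 0.676, 0.0]
wrist_force: [-0.1, -0.7, -0.2]
grip_width: 0.0208
grasp_force: 79.0
[0.5973 0.0019 0.0723]
```

View pics/v2a.png

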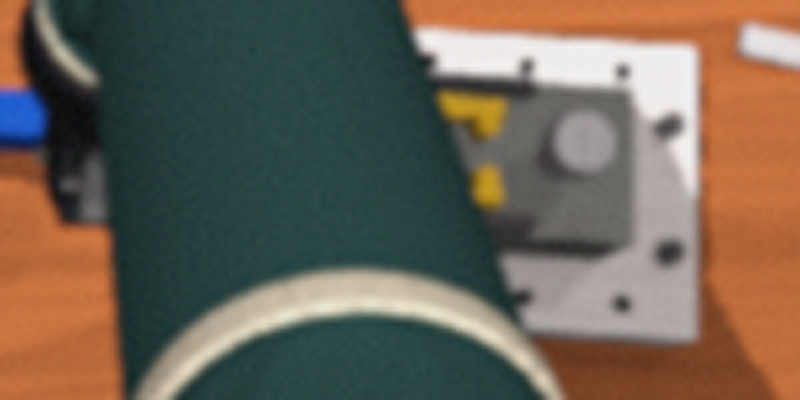

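View pics/v2b.png

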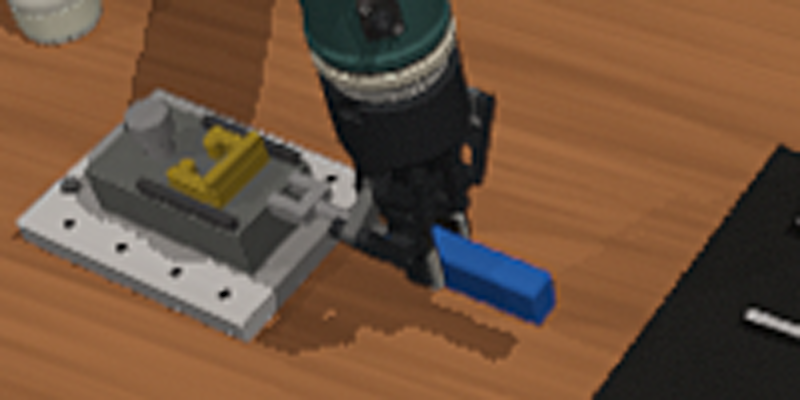

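The scene view shows the fork tips at crop (297,165) and (270,195), about level with the deck end and just above it. I'll check this against the projection.

Run:
```python
from h import *
np.set_printoptions(precision=1,suppress=True)
sc=load('scene2'); h=np.deg2rad(-95.03); u=np.array([np.cos(h),np.sin(h)]); n=np.array([-u[1],u[0]]); t=np.array([.5973,.0019]); pin=np.array([.5774,-.218])
f=lambda p,z:((proj(sc,[*p,z])-[80,160])*4)
for z in(.064,.077): print('tips',z,f(t+.1195*u+.014*n,z),f(t+.1195*u-.014*n,z))
print('lat,along mm',((t-pin)@n)*1e3,((t+.1195*u-pin)@u)*1e3)
print('pin head',f(pin,.095),'deck end corners',f(pin-.092*u+.036*n,.06),f(pin-.092*u-.036*n,.06),'clip back top',f(pin-.072*u+.024*n,.086),f(pin-.072*u-.024*n,.086))
```

```text
tips 0.064 [267.1 211.9] [295. 182.]
tips 0.077 [262.  198.2] [290.3 168.2]
lat,along mm 0.5431172167748108 -101.29792803305209
pin head [142.7 110.9] deck end corners [234.8 234.5] [306.6 158.1] clip back top [211. 183.] [260.4 132.5]
```

Run:
```python
from h import *
a=cv2.imread('pics/scene2.png')[175:235,95:175]; a=cv2.resize(a,(800,600),interpolation=cv2.INTER_CUBIC)
cv2.imwrite('pics/v3.png',cv2.convertScaleAbs(a,alpha=1.4))
```

```text
(no output)
```

View pics/v3.png

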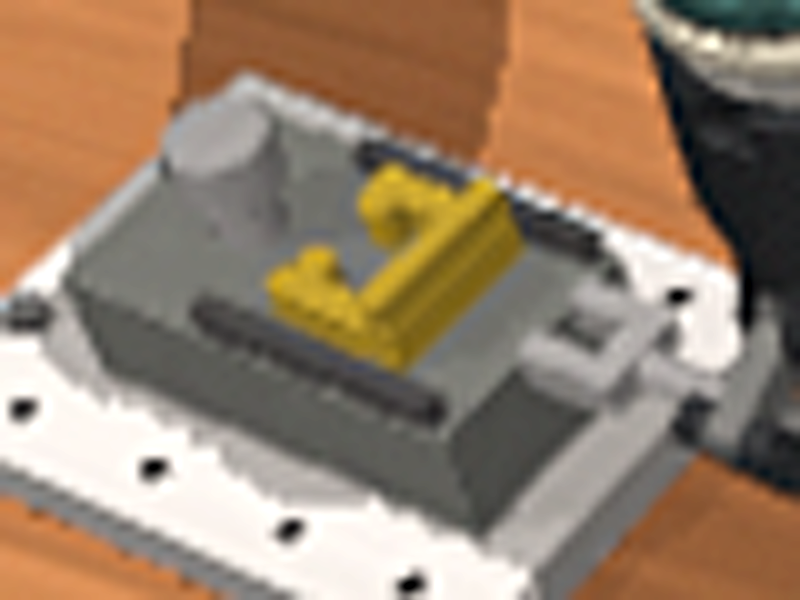

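The fork is centred within about 1 mm and behind the deck end, with its height matching the calculation. Pushing now.

```bash
python3 -m crank '[[-1,0,0,0,0,0,1],[-2,0,0,0,0,0,1],[-2.6,0,0,0,0,0,1],[-3,0,0,0,0,0,1],[-3.4,0,0,0,0,0,1],[-3.8,0,0,0,0,0,1],[-4.2,0,0,0,0,0,1],[-4.6,0,0,0,0,0,1],[-4.8,0,0,0,0,0,1],[-5,0,0,0,0,0,1],[-5,0,0,0,0,0,1]]' 100
```

```text
time_s: 6.55
tool_pos: [0.5926, -0.0489, 0.0723]
tcp_rot: [0.0, 0.738, 0.675, -0.0]
wrist_force: [-0.4, -0.3, -2.6]
grip_width: 0.02
grasp_force: 101.7
```

Run:
```python
from h import *
row([.5974-.0877*.0753,.0019-.9961*.0753,.0715],-95.03)
```

```text
t 6.55 row [-2.43  0.03  0.08] [ 0.0001  0.0002 -0.0006]
```

```bash
python3 -m crank '[[-0.2,0,0,0,0,0,1],[-0.4,0,0,0,0,0,1],[-0.6,0,0,0,0,0,1],[-0.8,0,0,0,0,0,1],[-1.0,0,0,0,0,0,1],[-1.2,0,0,0,0,0,1],[-1.2,0,0,0,0,0,1]]' 100;  python3 -m crank '[[-0.2,0,0,0,0,0,1],[-0.4,0,0,0,0,0,1],[-0.6,0,0,0,0,0,1],[-0.6,0,0,0,0,0,1]]' 100; python3 -m crank '[[-0.1,0,0,0,0,0,1],[-0.2,0,0,0,0,0,1],[-0.3,0,0,0,0,0,1],[-0.4,0,0,0,0,0,1],[-0.4,0,0,0,0,0,1]]' 100
```

```text
time_s: 7.13
tool_pos: [0.5918, -0.0595, 0.0723]
tcp_rot: [-0.0, 0.737, 0.675, 0.0]
wrist_force: [-0.3, 3.7, -2.1]
grip_width: 0.0203
grasp_force: 102.0
time_s: 7.47
tool_pos: [0.5914, -0.063, 0.0724]
tcp_rot: [-0.001, 0.737, 0.676, 0.001]
wrist_force: [0.8, 8.7, -0.2]
grip_width: 0.0199
grasp_force: 102.2
time_s: 7.88
tool_pos: [0.5908, -0.0704, 0.0723]
tcp_rot: [0.0, 0.737, 0.675, -0.0]
wrist_force: [1.0, 0.8, -2.4]
grip_width: 0.02
grasp_force: 102.0
```

```bash
python3 -m crank '[[-0.1,0,0,0,0,0,1],[-0.2,0,0,0,0,0,1],[-0.2,0,0,0,0,0,1],[-0.2,0,0,0,0,0,1]]' 100; python3 -m crank '[[-0.1,0,0,0,0,0,1],[-0.15,0,0,0,0,0,1],[-0.15,0,0,0,0,0,1]]' 100
```

```text
time_s: 8.22
tool_pos: [0.5904, -0.0733, 0.0723]
tcp_rot: [0.0, 0.738, 0.675, -0.0]
wrist_force: [-0.2, -0.7, -2.6]
grip_width: 0.0201
grasp_force: 102.0
time_s: 8.47
tool_pos: [0.5904, -0.0741, 0.0723]
tcp_rot: [0.0, 0.738, 0.675, -0.0]
wrist_force: [-0.0, 0.7, -2.3]
grip_width: 0.0206
grasp_force: 102.0
```

```bash
python3 -m crank '[[-0.1,0,0,0,0,0,1],[-0.15,0,0,0,0,0,1],[-0.15,0,0,0,0,0,1]]' 100; python3 -m crank '[[-0.1,0,0,0,0,0,1],[-0.15,0,0,0,0,0,1],[-0.15,0,0,0,0,0,1]]' 100
```

```text
time_s: 8.72
tool_pos: [0.5903, -0.0755, 0.0723]
tcp_rot: [0.0, 0.738, 0.675, 0.0]
wrist_force: [0.4, -0.2, -2.4]
grip_width: 0.0202
grasp_force: 102.0
time_s: 8.97
tool_pos: [0.5902, -0.077, 0.0723]
tcp_rot: [0.0, 0.738, 0.675, -0.0]
wrist_force: [0.5, -0.2, -1.8]
grip_width: 0.0202
grasp_force: 102.0
```

No end-stop force yet, so I'll look.

Run:
```python
from h import *
snap('top','top3'); snap('scene','scene3')
a=cv2.imread('pics/top3.png')[150:210,380:460]; b=cv2.imread('pics/scene3.png')[175:235,95:175]
g=lambda x:cv2.convertScaleAbs(cv2.resize(x,(400,300),interpolation=cv2.INTER_CUBIC),alpha=1.4)
b=cv2.convertScaleAbs(cv2.resize(b,(800,600),interpolation=cv2.INTER_CUBIC),alpha=1.4)
b[:210,560:]=g(a)[:210,:240]; b[:210,560:]=cv2.resize(cv2.convertScaleAbs(a,alpha=1.4),(240,210))
cv2.imwrite('pics/v4.png',b)
```

```text
(no output)
```

View pics/v4.png

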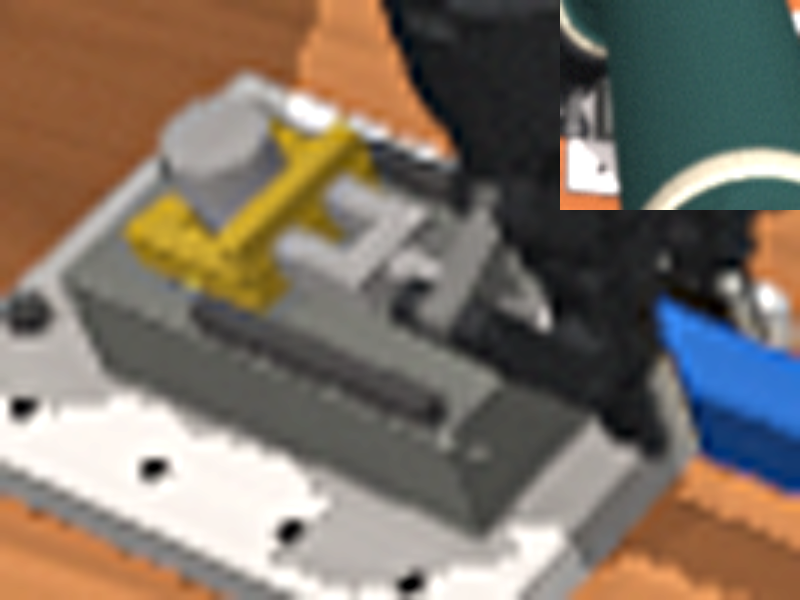

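The clip is round the pin (back corner at crop (345,130)) with the fork just behind it. I'll keep pushing until the hard stop shows in the force.

```bash
python3 -m crank '[[-0.1,0,0,0,0,0,1],[-0.15,0,0,0,0,0,1],[-0.15,0,0,0,0,0,1]]' 100
python3 - <<'E'
from h import *
np.set_printoptions(precision=0,suppress=True)
sc=load('scene3'); h=np.deg2rad(-95.03); u=np.array([np.cos(h),np.sin(h)]); n=np.array([-u[1],u[0]]); pin=np.array([.5774,-.218])
f=lambda p,z:((proj(sc,[*p,z])-[95,175])*10)
for d in(-.072,-.032,-.026): print(d,f(pin+d*u-.024*n,.086),f(pin+d*u+.024*n,.06))
E
```

```text
time_s: 9.32
tool_pos: [0.5901, -0.0772, 0.0723]
tcp_rot: [-0.001, 0.737, 0.676, 0.0]
wrist_force: [-0.4, 4.9, -1.0]
grip_width: 0.0203
grasp_force: 102.1
-0.072 [501. 181.] [405. 377.]
-0.032 [377. 131.] [281. 324.]
-0.026 [359. 124.] [263. 316.]
```

```bash
python3 -m crank '[[-0.1,0,0,0,0,0,1],[-0.15,0,0,0,0,0,1],[-0.15,0,0,0,0,0,1],[-0.15,0,0,0,0,0,1]]' 100
```

```text
time_s: 9.65
tool_pos: [0.5901, -0.0772, 0.0723]
tcp_rot: [-0.001, 0.737, 0.676, 0.001]
wrist_force: [0.4, 7.3, -0.9]
grip_width: 0.0202
grasp_force: 102.2
```

```bash
python3 -m crank '[[-0.1,0,0,0,0,0,1],[-0.2,0,0,0,0,0,1],[-0.3,0,0,0,0,0,1],[-0.3,0,0,0,0,0,1]]' 100;python3 -m crank '[[-0.1,0,0,0,0,0,1],[-0.2,0,0,0,0,0,1],[-0.3,0,0,0,0,0,1],[-0.3,0,0,0,0,0,1]]' 100
```

```text
time_s: 9.98
tool_pos: [0.59, -0.0774, 0.0724]
tcp_rot: [-0.002, 0.736, 0.676, 0.002]
wrist_force: [-0.4, 12.4, 1.4]
grip_width: 0.0201
grasp_force: 102.5
time_s: 10.32
tool_pos: [0.5899, -0.0775, 0.0725]
tcp_rot: [-0.004, 0.736, 0.677, 0.003]
wrist_force: [-1.4, 18.2, 2.2]
grip_width: 0.0204
grasp_force: 102.7
```

Hard stop confirmed: 18 N with no motion. Retreating straight back, then up.

```bash
python3 -m crank '[[0.5,0,0,0,0,0,1],[1,0,0,0,0,0,1],[2,0,0,0,0,0,1],[4,0,0,0,0,0,1],[6,0,0,0,0,0,1],[8,0,0,0,0,0,1],[10,0,0,0,0,0,1],[10.5,0,-1,0,0,0,1],[10.5,0,-3,0,0,0,1],[10.5,0,-5,0,0,0,1],[10.5,0,-5,0,0,0,1],[10.5,0,-5,0,0,0,1]]' 100
python3 - <<'E'
from h import *
snap('top','top4');snap('scene','scene4')
row([.6237,.2535,.12],-99.3)
E
```

```text
time_s: 11.32
tool_pos: [0.5995, 0.0178, 0.1236]
tcp_rot: [0.001, 0.738, 0.675, 0.001]
wrist_force: [-0.1, -0.8, -2.0]
grip_width: 0.0205
grasp_force: 102.0
t 11.4167 row [23.67  0.47  0.16] [-0.0009  0.0005  0.0735]
```

```bash
python3 -m crank '[[2,0,0,0,0,0.01,1],[5,0.1,0,0,0,0.02,1],[8.5,0.2,0,0,0,0.03,1],[12,0.3,0,0,0,0.04,1],[15.5,0.4,0,0,0,0.05,1],[19,0.5,0,0,0,0.06,1],[22,0.5,0,0,0,0.0735,1],[23.5,0.5,0,0,0,0.0735,1],[23.6,0.5,0,0,0,0.0735,1],[23.6,0.5,0,0,0,0.0735,1],[23.6,0.5,0,0,0,0.0735,1],[23.6,0.5,0,0,0,0.0735,1]]' 100
python3 - <<'E'
from h import *
row([.6237,.2535,.0225],-99.3)
snap('top','top5')
a=cv2.imread('pics/top5.png')[140:215,372:472]; cv2.imwrite('pics/v5.png',cv2.resize(a,(800,600),interpolation=cv2.INTER_CUBIC))
E
```

```text
time_s: 12.42
tool_pos: [0.6246, 0.2505, 0.122]
tcp_rot: [0.0, 0.763, 0.647, -0.001]
wrist_force: [0.2, 0.6, -2.7]
grip_width: 0.02
grasp_force: 102.0
t 12.4167 row [ 0.3  -0.14  9.95] [-0.0002  0.0017 -0.0025]
```

View pics/v5.png

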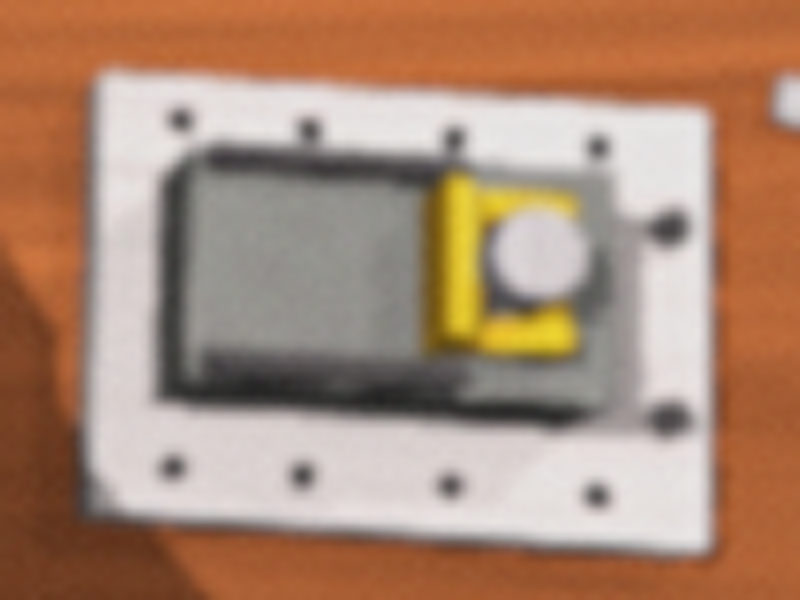

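The clip sits home round the pin: its back edge is at x≈447 in the crop, about 45 mm of travel. Now lowering the tool onto the mat.

```bash
python3 -m crank '[[0.2,0,2,0,0,0,1],[0.2,0,5,0,0,0,1],[0.2,0,8,0,0,0,1],[0.2,0,9,0,0,0,1],[0.2,0,9.5,0,0,0,1],[0.2,0,9.8,0,0,0,1],[0.2,0,9.9,0,0,0,1],[0.2,0,9.9,0,0,0,1],[0.2,0,9.9,0,0,0,1]]' 100
```

```text
time_s: 13.22
tool_pos: [0.6257, 0.2558, 0.0249]
tcp_rot: [0.0, 0.762, 0.648, 0.001]
wrist_force: [0.3, 0.4, -2.5]
grip_width: 0.0204
grasp_force: 102.0
```

```bash
python3 -m crank '[[0,0,0.1,0,0,0,1],[0,0,0.2,0,0,0,1],[0,0,0.25,0,0,0,1],[0,0,0.25,0,0,0,1],[0,0,0.25,0,0,0,1]]' 100
```

```text
time_s: 13.63
tool_pos: [0.6249, 0.2557, 0.0212]
tcp_rot: [0.0, 0.762, 0.648, 0.0]
wrist_force: [-0.3, 0.9, 1.1]
grip_width: 0.0202
grasp_force: 102.5
```

Touchdown (vertical force went from -2.5 to +1.1). Release and rise.

```bash
python3 -m crank '[[0,0,0.05,0,0,0,0.6],[0,0,0.05,0,0,0,0.4],[0,0,0.05,0,0,0,0.2],[0,0,0,0,0,0,0],[0,0,0,0,0,0,0],[0,0,0,0,0,0,0],[0,0,0,0,0,0,0],[0,0,-1,0,0,0,0],[0,0,-3,0,0,0,0],[0,0,-7,0,0,0,0],[0,0,-11,0,0,0,0],[0,0,-15,0,0,0,0],[10,0,-18,0,0,0,0],[10,0,-18,0,0,0,0],[15,0,-18,0,0,0,0],[20,0,-18,0,0,0,0],[20,0,-18,0,0,0,0],[20,0,-18,0,0,0,0],[20,0,-18,0,0,0,0],[20,0,-18,0,0,0,0]]' 80
python3 - <<'E'
from h import *
snap('scene','scene6'); snap('top','top6')
a=cv2.imread('pics/top6.png')[130:275,170:470]; cv2.imwrite('pics/v6.png',cv2.resize(a,(800,387),interpolation=cv2.INTER_CUBIC))
E
```

```text
time_s: 15.3
tool_pos: [0.6569, 0.452, 0.2009]
tcp_rot: [0.001, 0.762, 0.648, -0.0]
wrist_force: [0.0, -0.9, -0.1]
grip_width: 0.086
grasp_force: 0.0
```

View pics/v6.png

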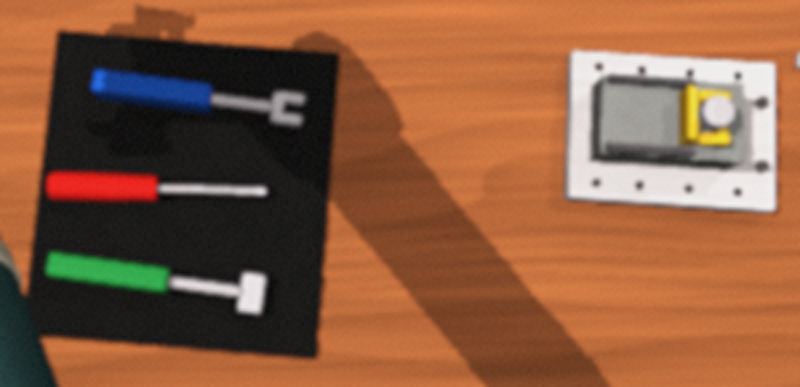

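The pusher lies flat on the mat, with its handle at crop (150,88). The clip is home round the pin at (715,112), and the arm is clear of everything.

```bash
python3 -c "
from workcell import ctrl
print(ctrl.job_done())"
```

```text
the job is handed in; nothing more can be done
None
```

I pushed the clip home round the pin with the fork pusher, laid the pusher back on the tool mat, and handed the job in at about 15 s.

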